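# Fold down the roller support

### The arm

A 6-joint arm with a two-finger parallel gripper is mounted at the origin on the work surface. World frame = base frame: x ahead of the robot, y to its left, z up, the work surface at z = 0. Lengths are in m, angles in degrees, forces in N, time in s.
With the tool pointing down it reaches from about 0.375 to 0.9 m from the base axis. Payload 3.1 kg.
Tool frame: the origin (TCP) lies between the finger pads; the fingertips stand bot.tip_extent ahead of it and the grasp point (between the pads) lies 2 mm behind it (bot.tip_extent is the distance from the TCP to the fingertips, in m); z points along the fingers, y is the direction in which the jaws open and shut (so a half turn about z gives the same grasp; the last joint's range is limited). The gripper opens to 87 mm and grips with 3 to 60 N. Pads are 19 mm wide; open, the fingers measure 117 mm over their backs; the gripper's body (75 mm by 190 mm) begins 51 mm behind the grasp point.
Start: joints at [-84.998, 30.224, 82.088, -0, 67.689, -10.227], TCP at [0.164, -0.603, 0.24] pointing down, gripper open.
Joint ranges: [-176.69, 176.69], [-43.24, 126.21], [12.49, 139.97], [-82, 262], [0, 151.66], [-163.58, 163.58]. Speed limits (degrees/s): [159.86, 159.86, 180, 180, 180, 180].

### API

Orientations are given as a 3x3 rotation matrix whose columns are the frame's x, y, z axes.
In Python, from rig import bot, imaging, recognise, masks_of, mark_of gives the robot as it stands.
- The arm moves only by the tool send_rows, never from a script. Its argument "plan" is a list that holds one entry, the list of rows, each a list of 5 numbers: the shift along the world's x, y, z normalised to -1 to 1, where 1 is 0.03 m, then the turn about the world's z normalised to -1 to 1, where 1 is 0.1 rad, then the closure, from -1 (fully open) to 1 (shut). A call has 1 to 20 rows; each row shifts and turns the commanded pose from where the row before left it; what a row does not reach is not made up. A row lasts 1/10 s, in which the tool goes at most 50 mm and 8.59 degrees, less where a joint would pass 70% of its speed; a pose out of reach is approached as far as the arm can. A call with a number of a shift or a turn outside -1 to 1 is refused whole. A call with a gripper value outside its range is refused whole. The fingers move at their own pace and stop on an object; the grip force is fixed at half the most. Time passes only in rows, so rows that do not move let the fingers close. It gives the time, the measured TCP pose, the force and the opening at its end, in the units of the state.
- bot.read_state(): the state, without advancing time (a new reading comes with each control period).
- imaging.capture(name): name is "scene" or "top" or "wrist"; returns a dict with "img" (400x640x3 uint8, blue, green, red), "mtx" (3x3 intrinsics, pixels), "pose" (4x4, takes a point from camera to world coordinates); the wrist camera has in their place "T_tool_cam" (4x4, takes a point from camera to tool coordinates, whose origin is the TCP and whose axes are the flange's). Camera axes: x right, y down, z forward; pixel columns grow to the right and rows downward; lengths in m; the calibration is good to about 2 mm. The wrist camera is an equidistant fisheye: a pixel r from the principal point sees the ray r / f radians off the axis. A picture is of the moment at which its call begins: read the wrist's pose just before it. There is no depth.
- bot.hand_in(): hands the job in, once; it reports no verdict.
Trained networks look in the newest picture that a camera, given by its name, has taken for a name from the list of things; names that differ only in an ending like _2 or _b are one class to them, and where a whole thing is asked for, a point or a joint stands for the part that bears it (a point fixed in the world has none). Each returns a list of dicts, best first, with "conf" (0 to 1); they miss things now and then, are a little off and sometimes report something else, mostly with a low value. They report only what shows in the picture. A call takes as long as a camera call.
- recognise(camera, target): "at" ([x, y, z] in m, in world coordinates, good to about 4 mm: the middle of the surface that is visible of it).
- masks_of(camera, target): "region" (400x640 bool, what is visible of it).
- mark_of(camera, target): "at" ([x, y, z] in m, in world coordinates, good to about 4 mm: a listed point, or the origin of a listed thing).
The state is a dict: "time_s": time; "joint_positions": joint angles; "qvel": joint speeds; "tau": joint torques, N m; "position": TCP position; "tcp_rot": TCP orientation; "force": force on the tool from outside, world axes, zero at the start; "moment": the same for the moment, N m; "opening": opening from 0.0 (shut) to 1.0 (fully open).
Only numpy, scipy, OpenCV 4.12 (cv2) and the standard library are available. Lean on these libraries where they do the work, as an engineer would, in place of code of your own. Each camera call takes 0.05 s, during which the arm holds its last target.

### The job

The roller support on the bench is held up by its ratchet. Push the thumb pad of the red pawl all the way down so that the pawl lifts out of the teeth and stays out, then push the arm down by its black roller until the arm is fully down on its rest. Only press and push: do not lift the arm, leave the pawl free, and leave the bottle, the tape, the wood block and the jar where they stand.

Things in the scene. Friction and masses are not known exactly. Their poses are not given: they have to be found in the camera images.
- support: Roller support bolted to the bench: green base plate 100 x 330 x 8 mm (y -135 to +195), green brackets, toothed steel disc, arm, red pawl. Origin on the bench under the arm hinge; z up, x along both hinge axes, +y the way the arm points, pawl on the -y side. Turned up to 0.4 rad about the vertical. 'Support x, y, z' below means this frame.
- hinge_axis (a point): Point on the arm's hinge axis, in the middle of the arm, 95 mm above the bench (support 0, 0, 95 mm). The toothed disc about it has radius 46 mm, 56 mm over the teeth.
- ratchet_arm (a joint): Arm angle, rad; grows as the arm goes down. Elevation above level = 0.85 - value, pointing to support +y. Starts at 0.0 to 0.10; 0.85 = fully down: level, on the rubber rest, hard stop. With the pawl in, a tooth stops it at about 0.14. Below 0: lifted. Stiff hinge, no spring: it stays where left and takes about 4 to 10 N down on the roller.
- roller (a point): Centre of the black rubber roller at the arm's free end, 165 mm from the hinge axis. The roller is 70 mm long along support x, radius 16 mm, and does not spin; push on its top. Its centre is 219 mm above the bench with the arm joint at 0 and 95 mm when fully down.
- pawl_pad (a point): Centre of the upper face of the red thumb pad, 36 (support x) x 30 (support y) x 8 mm thick. With the pawl in it lies at support 0, -117, 168 mm; fully pressed at support 0, -120, 142 mm.
- pawl (a joint): Angle of the red pawl in rad about its pivot at support 0, -55, 147 mm: 0 = nose in the teeth (start), 0.40 = pad fully down at a hard stop, nose well out. The nose clears the teeth from about 0.2. Stiff pivot: it takes about 4 N on the pad and stays where it is left, with no spring.
- glue: Bystander: yellow bottle, orange cap, radius 28 mm, 170 mm tall, loose. Origin at the centre of its underside.
- tape: Bystander: blue ring of tape lying flat, outer radius 50 mm, 25 mm tall, loose. Origin at the centre of its underside.
- offcut: Bystander: light wood block 90 x 50 x 30 mm, loose. Origin at the centre of its underside.
- jar: Bystander: glass jar with dark lid, radius 32 mm, 75 mm tall, loose. Origin at the centre of its underside.

How it is judged:
By the outcome, as a careful person would: the job done as asked, in the order asked, and still so for the second after the job is handed in, with the robot touching nothing.
It also fails if it takes over 42 s, if anything falls off the work surface, if the arm or the gripper's body presses on something with over 40 N, if the wrist force passes 120 N, or if a joint passes its speed limit or range.

## Working session

There is one attempt and no reset: what is moved stays moved. The work goes in short steps, Python scripts to look and compute and a tool call to move; the robot and the scene stay as the last step left them, time stands still between calls to the robot, and variables do not carry over. Pictures are saved under pics/ and viewed, and the job is handed in when it is done.

Besides the shell and the picture viewer there is one more tool, called after "Request:" as a command line: name --argument value ..., lists and objects as JSON in quotes. send_rows: Moves the arm, as the interface text tells. Its arguments: {"type":"object","properties":{"plan":{"type":"array"}},"required":["plan"]}

```bash
mkdir -p pics; python3 - <<'E'
from rig import bot, imaging, recognise, masks_of, mark_of
import cv2
s=bot.read_state(); print(s['time_s'],s['position'],s['tcp_rot'],s['force'],s['opening'],bot.tip_extent)
for c in ['scene','top']:
    d=imaging.capture(c); cv2.imwrite(f'pics/{c}0.png',d['img'])
    for n in ['support','hinge_axis','roller','pawl_pad','glue','tape','offcut','jar']:
        r=mark_of(c,n); print(c,n,[(x['at'],round(x['conf'],2)) for x in r[:2]])
E
```

```text
0.0 [ 0.16414171 -0.60232189  0.23856779] [[ 9.64880912e-01  2.62687616e-01 -2.03823535e-04]
 [ 2.62687428e-01 -9.64878533e-01  2.17530097e-03]
 [ 3.74759673e-04 -2.15244826e-03 -9.99997613e-01]] [ 0.3770582  -0.3300001  -0.22692491] 1.003001506291317 0.017
scene support [([0.5782, 0.0661, -0.0044], 0.65)]
scene hinge_axis [([0.5812, 0.0663, 0.0948], 0.69)]
scene roller [([0.6182, 0.1779, 0.211], 0.72), ([0.5054, 0.2175, -0.0028], 0.54)]
scene pawl_pad [([0.5435, -0.0409, 0.1679], 0.65)]
scene glue [([0.4446, 0.0291, -0.0007], 0.62)]
scene tape [([0.5047, 0.2157, -0.0033], 0.61)]
scene offcut [([0.6738, -0.0248, -0.0006], 0.94)]
scene jar [([0.7177, 0.1266, -0.001], 0.65)]
top support [([0.5772, 0.0638, 0.001], 0.55)]
top hinge_axis [([0.5795, 0.0669, 0.0942], 0.6)]
top roller [([0.6182, 0.1779, 0.2069], 0.68)]
top pawl_pad [([0.541, -0.0444, 0.1641], 0.93), ([0.5792, 0.064, 0.0011], 0.68)]
top glue [([0.4423, 0.0321, 0.0027], 0.67)]
top tape [([0.5005, 0.2207, 0.0036], 0.56)]
top offcut [([0.6685, -0.0255, -0.0039], 0.78)]
top jar [([0.7238, 0.128, -0.0025], 0.68)]
```

View pics/scene0.png

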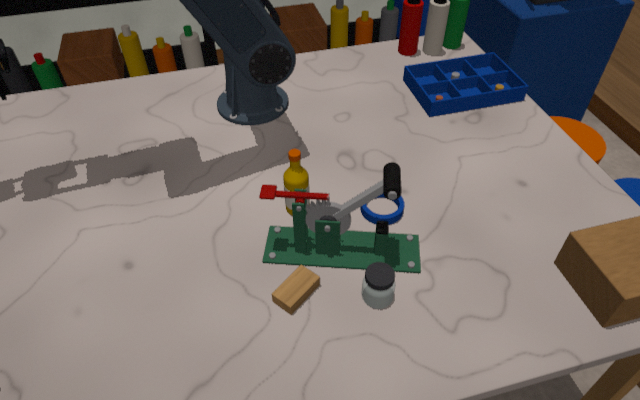

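View pics/top0.png

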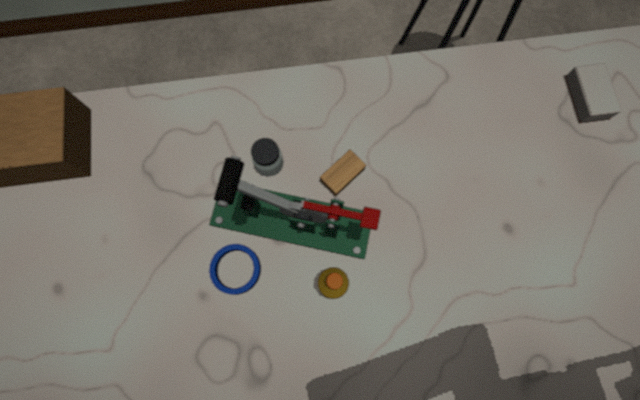

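The networks agree with each other: yaw is about -0.33 rad, arm joint about 0.07, and the pad is near (0.541, -0.044, 0.167). In the top view the pad sits at about (371, 217) and the roller at (229, 178). I'll shut the fingers and go above the pad.

Request:
send_rows --plan '[[[0.66,0.98,0,0.51,1],[0.66,0.98,0,0.51,1],[0.66,0.98,0,0.51,1],[0.66,0.98,0,0.51,1],[0.66,0.98,0,0.51,1],[0.66,0.98,0,0.51,1],[0.66,0.98,0,0.51,1],[0.66,0.98,0,0.51,1],[0.66,0.98,0,0.51,1],[0.66,0.98,0,0.51,1],[0.66,0.98,0,0.51,1],[0.66,0.98,0,0.51,1],[0.66,0.98,0,0.51,1],[0.66,0.98,0,0.51,1],[0.66,0.98,0,0.51,1],[0.66,0.98,0,0.51,1],[0.66,0.98,0,0.51,1],[0.66,0.98,0,0.51,1],[0.66,0.98,0,0.51,1],[0,0,0,0,1]]]'

```text
time_s: 2.9
position: [0.5425, -0.0413, 0.2398]
tcp_rot: [[0.325, 0.946, 0.003], [0.946, -0.325, 0.001], [0.002, 0.002, -1.0]]
force: [-0.3, -1.0, -0.7]
opening: 0.006
```

```bash
python3 - <<'E'
from rig import bot, imaging, recognise, masks_of, mark_of
import cv2
s=bot.read_state(); print(s['time_s'],s['position'],s['tcp_rot'],s['force'],s['opening'],s['joint_positions'])
for c in ['wrist','scene']:
    d=imaging.capture(c); cv2.imwrite(f'pics/{c}1.png',d['img'])
    for n in ['pawl_pad','roller']:
        print(c,n,[(x['at'],round(x['conf'],2)) for x in mark_of(c,n)[:2]])
E
```

```text
2.9 [ 0.54253515 -0.04131836  0.23980164] [[ 3.24952468e-01  9.45726992e-01  2.51979480e-03]
 [ 9.45729088e-01 -3.24955233e-01  7.67525224e-04]
 [ 1.54468983e-03  2.13363402e-03 -9.99996531e-01]] [-0.3491156  -0.99914371 -0.69900945] 0.005909400109937663 [-1.61709895e+01  2.39260585e+01  9.38340895e+01  9.32765023e-02
  6.21134692e+01  2.74828720e+00]
wrist pawl_pad [([0.5404, -0.0428, 0.1656], 0.91)]
wrist roller [([0.5408, -0.0458, 0.1677], 0.27)]
scene pawl_pad [([0.5416, -0.0423, 0.1669], 0.97)]
scene roller [([0.618, 0.178, 0.211], 0.84)]
```

View pics/wrist1.png

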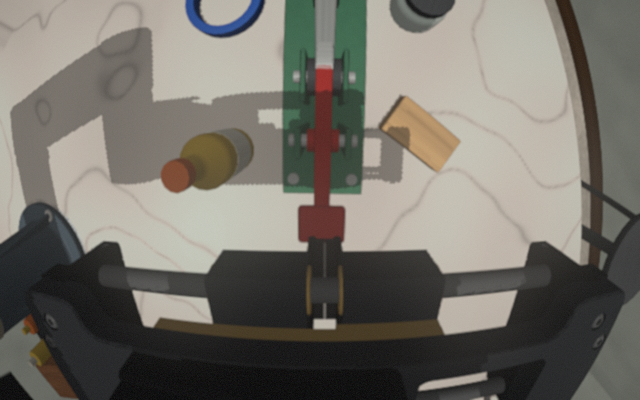

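View pics/scene1.png

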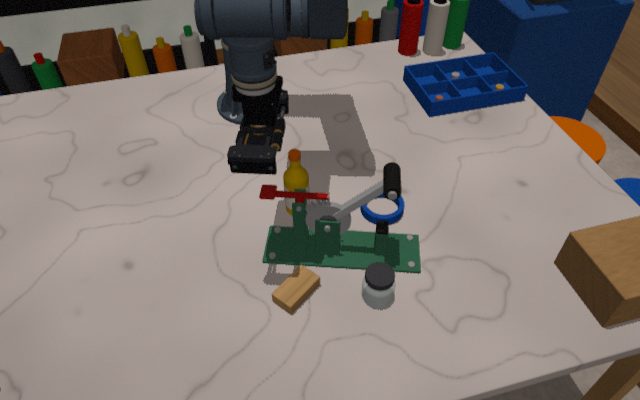

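The wrist view shows the pad at about (321, 222), ahead of the fingertips and in line with them. The wrist and scene readings agree within 2 mm. I'll come down on the pad.

Request:
send_rows --plan '[[[-0.03,-0.05,-0.6,0,1],[-0.02,-0.05,-0.6,0,1],[0,0,-0.4,0,1],[0,0,-0.1,0,1],[0,0,-0.1,0,1],[0,0,-0.1,0,1],[0,0,-0.1,0,1],[0,0,-0.1,0,1],[0,0,-0.1,0,1],[0,0,-0.1,0,1],[0,0,0,0,1]]]'

```text
time_s: 4.3
position: [0.5395, -0.0481, 0.1704]
tcp_rot: [[0.33, 0.944, 0.001], [0.944, -0.33, -0.001], [-0.001, 0.002, -1.0]]
force: [-0.6, -3.5, 2.7]
opening: 0.003
```

Request:
send_rows --plan '[[[0.03,0.03,-0.1,0,1],[0,0,-0.1,0,1],[0,0,-0.1,0,1],[0,0,-0.1,0,1],[0,0,-0.05,0,1],[0,0,0,0,1]]]'

```text
time_s: 4.9
position: [0.5404, -0.0472, 0.1618]
tcp_rot: [[0.329, 0.944, 0.003], [0.944, -0.329, -0.002], [-0.001, 0.003, -1.0]]
force: [-10.2, -3.7, 33.9]
opening: 0.009
```

```bash
python3 - <<'E'
from rig import bot, imaging, recognise, masks_of, mark_of
import cv2
for c in ['wrist','scene']:
    d=imaging.capture(c); im=d['img']
    if c=='scene': im=cv2.resize(im[120:290,220:440],None,fx=3.4,fy=3.4,interpolation=cv2.INTER_CUBIC)
    cv2.imwrite(f'pics/{c}2.png',im)
    for n in ['pawl_pad','roller']:
        print(c,n,[(x['at'],round(x['conf'],2)) for x in mark_of(c,n)[:2]])
s=bot.read_state();print(s['force'],s['position'])
E
```

```text
wrist pawl_pad [([0.5365, -0.0463, 0.1436], 0.61)]
wrist roller []
scene pawl_pad [([0.5433, -0.0466, 0.1464], 0.63), ([0.5018, 0.2169, 0.0021], 0.55)]
scene roller [([0.6207, 0.1798, 0.2118], 0.95)]
[-9.4282598  -4.09388236 34.12812087] [ 0.54036508 -0.04725542  0.16180763]
```

View pics/wrist2.png

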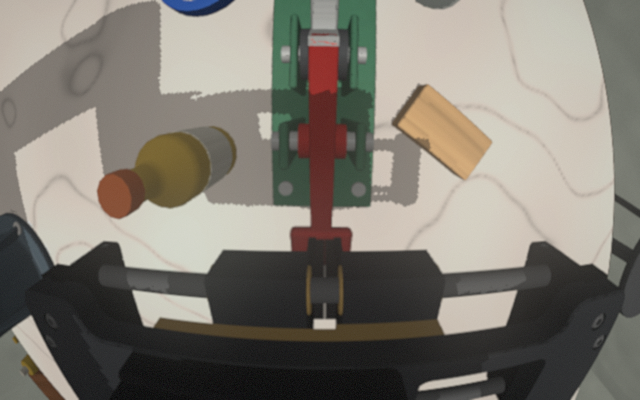

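View pics/scene2.png

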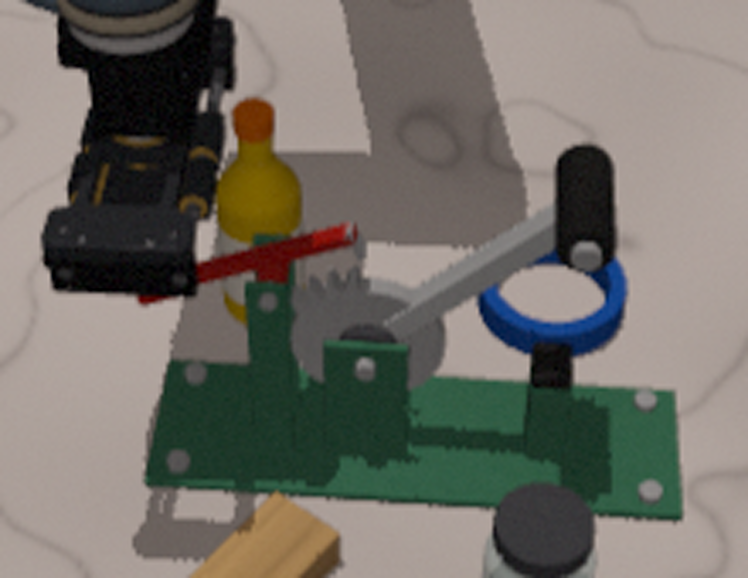

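The pad is at its hard stop: 34 N against the pivot's 4 N, tip at z 0.145. The scene crop shows the nose well clear of the teeth at about (335, 237). I'll go straight up, then over the roller.

Request:
send_rows --plan '[[[0,0,0.3,0,1],[0,0,1,0,1],[0,0,1,0,1],[0,0,1,0,1],[0,0,0.8,0,1],[0.33,0.94,0,0,1],[0.33,0.94,0,0,1],[0.33,0.94,0,0,1],[0.33,0.94,0,0,1],[0.33,0.94,0,0,1],[0.33,0.94,0,0,1],[0.33,0.94,0,0,1],[0.33,0.94,0,0,1],[0,0,0,0,1]]]'

```text
time_s: 6.6
position: [0.6192, 0.1838, 0.2787]
tcp_rot: [[0.326, 0.945, -0.001], [0.945, -0.326, 0.004], [0.004, -0.002, -1.0]]
force: [-0.5, -0.4, 0.5]
opening: 0.004
```

```bash
python3 - <<'E'
from rig import bot, imaging, recognise, masks_of, mark_of
import cv2
s=bot.read_state();print(s['force'],s['position'])
for c in ['wrist','scene','top']:
    d=imaging.capture(c); im=d['img']
    if c=='scene': im=cv2.resize(im[120:290,220:440],None,fx=3.4,fy=3.4,interpolation=cv2.INTER_CUBIC)
    cv2.imwrite(f'pics/{c}3.png',im)
    for n in ['pawl_pad','roller','hinge_axis']:
        print(c,n,[(x['at'],round(x['conf'],2)) for x in mark_of(c,n)[:2]])
E
```

```text
[-0.54790301 -0.41689951  0.48928942] [0.61918936 0.1838476  0.27873445]
wrist pawl_pad []
wrist roller [([0.619, 0.1798, 0.2093], 0.63)]
wrist hinge_axis []
scene pawl_pad [([0.5439, -0.0454, 0.1442], 0.88)]
scene roller [([0.6217, 0.1763, 0.2118], 0.78)]
scene hinge_axis [([0.5816, 0.064, 0.0997], 0.94)]
top pawl_pad [([0.7218, 0.1278, -0.0039], 0.7), ([0.5397, -0.0475, 0.139], 0.56)]
top roller [([0.6215, 0.1789, 0.2112], 0.98)]
top hinge_axis [([0.5786, 0.0658, 0.0931], 0.75)]
```

View pics/scene3.png

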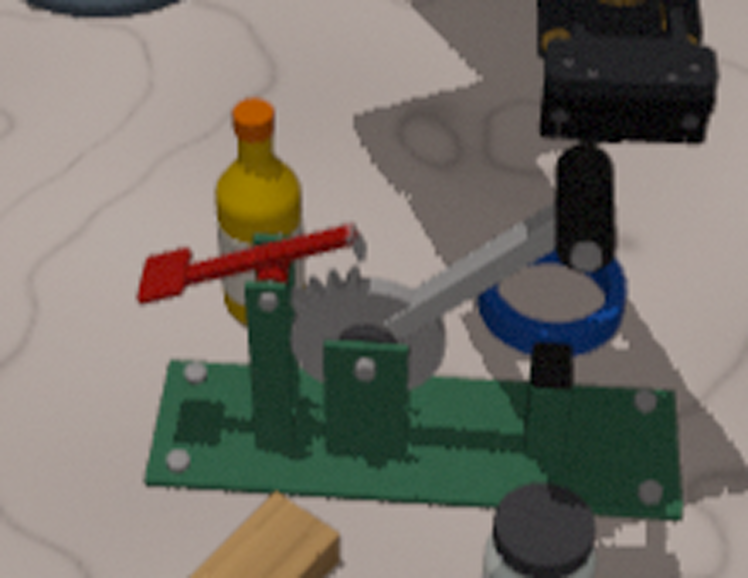

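View pics/wrist3.png

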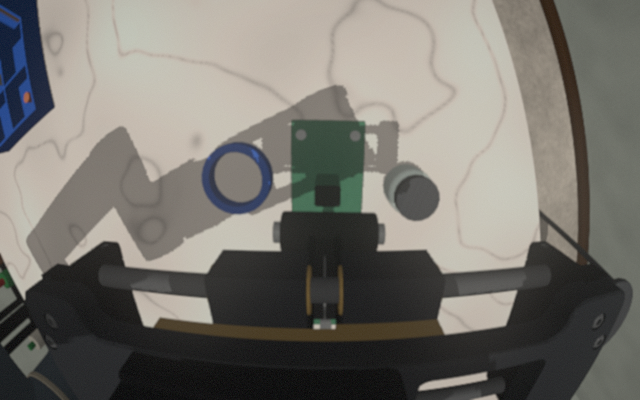

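The pawl stays out, with the pad centre reading z of about 0.142 and the nose clear of the teeth. The roller is right under the tool. I'll push along its arc.

Request:
send_rows --plan '[[[-0.04,-0.12,-0.5,0,1],[0,0,-0.5,0,1],[0.024,0.07,-0.117,0,1],[0.024,0.07,-0.117,0,1],[0.024,0.07,-0.117,0,1],[0.024,0.07,-0.117,0,1],[0.024,0.07,-0.117,0,1],[0.024,0.07,-0.117,0,1],[0.024,0.07,-0.117,0,1],[0.024,0.07,-0.117,0,1]]]'

```text
time_s: 8.2
position: [0.6247, 0.1954, 0.2251]
tcp_rot: [[0.33, 0.944, 0.005], [0.944, -0.33, 0.006], [0.007, 0.003, -1.0]]
force: [-2.0, 5.0, 10.3]
opening: 0.006
```

Request:
send_rows --plan '[[[0.02,0.06,-0.12,0,1],[0.02,0.06,-0.12,0,1],[0.02,0.06,-0.12,0,1],[0.02,0.06,-0.12,0,1],[0.02,0.06,-0.12,0,1],[0.02,0.06,-0.12,0,1],[0.02,0.06,-0.12,0,1],[0.02,0.06,-0.12,0,1],[0.013,0.038,-0.13,0,1],[0.013,0.038,-0.13,0,1],[0.013,0.038,-0.13,0,1],[0.013,0.038,-0.13,0,1],[0.013,0.038,-0.13,0,1],[0.013,0.038,-0.13,0,1],[0.013,0.038,-0.13,0,1],[0.013,0.038,-0.13,0,1]]]'

```text
time_s: 9.8
position: [0.6353, 0.2191, 0.1654]
tcp_rot: [[0.33, 0.944, 0.011], [0.944, -0.33, 0.006], [0.009, 0.008, -1.0]]
force: [1.7, 3.0, 6.6]
opening: 0.005
```

Request:
send_rows --plan '[[[0.005,0.014,-0.12,0,1],[0.005,0.014,-0.12,0,1],[0.005,0.014,-0.12,0,1],[0.005,0.014,-0.12,0,1],[0.005,0.014,-0.12,0,1],[0,0,-0.12,0,1],[0,0,-0.12,0,1],[0,0,-0.1,0,1],[0,0,-0.07,0,1],[0,0,0,0,1]]]'

```text
time_s: 10.8
position: [0.6353, 0.2199, 0.1339]
tcp_rot: [[0.33, 0.944, 0.008], [0.944, -0.33, 0.003], [0.006, 0.007, -1.0]]
force: [2.2, 2.4, 5.8]
opening: 0.008
```

Request:
send_rows --plan '[[[0,0,-0.07,0,1],[0,0,-0.07,0,1],[0,0,-0.07,0,1],[0,0,0,0,1]]]'

```text
time_s: 11.2
position: [0.6349, 0.2194, 0.1281]
tcp_rot: [[0.33, 0.944, 0.007], [0.944, -0.33, 0.003], [0.005, 0.006, -1.0]]
force: [-0.1, 2.3, 7.4]
opening: 0.007
```

Not yet a clear stop, so I'll keep going in small steps.

Request:
send_rows --plan '[[[0,0,-0.06,0,1],[0,0,-0.06,0,1],[0,0,0,0,1]]]'

```text
time_s: 11.5
position: [0.635, 0.2194, 0.1278]
tcp_rot: [[0.33, 0.944, 0.008], [0.944, -0.33, 0.003], [0.005, 0.007, -1.0]]
force: [-3.0, 1.8, 22.8]
opening: 0.008
```

It's stopped hard at 0.1278, which puts the roller centre at 95 mm, with the force up to 23 N. One more small nudge, then retreat.

Request:
send_rows --plan '[[[0,0,-0.05,0,1],[0,0,0,0,1]]]'

```text
time_s: 11.7
position: [0.635, 0.2194, 0.1276]
tcp_rot: [[0.329, 0.944, 0.009], [0.944, -0.33, 0.003], [0.005, 0.007, -1.0]]
force: [-6.4, 1.1, 28.0]
opening: 0.003
```

Request:
send_rows --plan '[[[0,0,0.2,0,1],[0,0,0.5,0,1],[0,0,1,0,1],[0,0,1,0,1],[0,0,1,0,1],[0,0,1,0,1],[0,0,1,0,1],[-0.3,0.9,0.3,0,1],[-0.3,0.9,0,0,1],[-0.3,0.9,0,0,1],[-0.3,0.9,0,0,1],[-0.3,0.9,0,0,1],[-0.3,0.9,0,0,1],[0,0,0,0,1],[0,0,0,0,1]]]'

```text
time_s: 13.2
position: [0.5777, 0.38, 0.2998]
tcp_rot: [[0.328, 0.945, -0.001], [0.945, -0.328, -0.001], [-0.002, -0.0, -1.0]]
force: [0.3, 0.3, -0.7]
opening: 0.003
```

```bash
python3 - <<'E'
from rig import bot, imaging, recognise, masks_of, mark_of
import cv2
s=bot.read_state();print(s['time_s'],s['force'],s['position'])
for c in ['scene','top']:
    d=imaging.capture(c); im=d['img']
    if c=='scene': im=cv2.resize(im[120:320,220:440],None,fx=2.9,fy=2.9,interpolation=cv2.INTER_CUBIC)
    cv2.imwrite(f'pics/{c}4.png',im)
    for n in ['pawl_pad','roller','glue','tape','offcut','jar']:
        print(c,n,[(x['at'],round(x['conf'],2)) for x in mark_of(c,n)[:2]])
E
```

```text
13.2 [ 0.32289978  0.34808494 -0.68447157] [0.57773548 0.3800004  0.29981922]
scene pawl_pad [([0.5427, -0.0465, 0.1438], 0.9)]
scene roller [([0.6378, 0.2251, 0.0944], 0.68)]
scene glue [([0.4462, 0.0303, -0.0004], 0.75)]
scene tape [([0.5039, 0.2158, -0.0006], 0.68)]
scene offcut [([0.6751, -0.025, -0.001], 0.96), ([0.5776, 0.0677, -0.0002], 0.55)]
scene jar [([0.7155, 0.1272, -0.0002], 0.75)]
top pawl_pad [([0.5381, -0.0487, 0.139], 0.97), ([0.6703, -0.0237, -0.0024], 0.25)]
top roller []
top glue [([0.4439, 0.0328, -0.0014], 0.82)]
top tape [([0.5012, 0.2174, 0.0039], 0.63)]
top offcut [([0.6723, -0.0258, -0.0004], 0.56), ([0.5804, 0.0663, 0.0932], 0.4)]
top jar [([0.7259, 0.1283, -0.0021], 0.7)]
```

View pics/scene4.png

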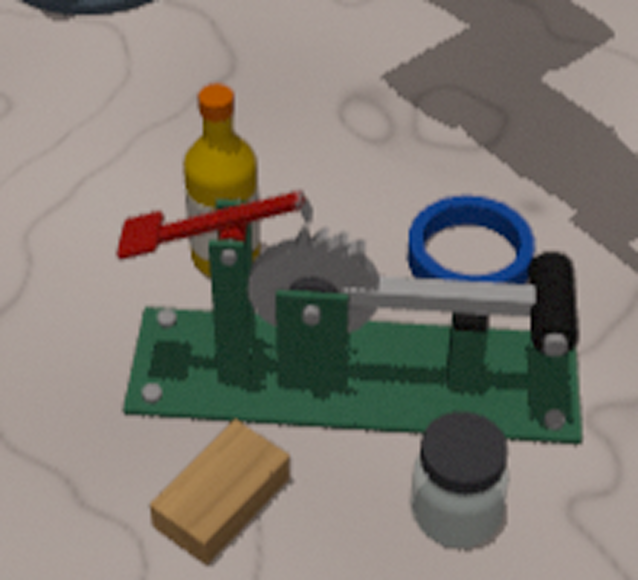

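The arm lies level on its rest, with the roller at about (553, 300) in the crop. The pawl nose stays clear at about (305, 205), and the four loose things haven't moved. Handing in.

```bash
python3 -c "
from rig import bot
print(bot.hand_in())"
```

```text
the job is handed in; nothing more can be done
None
```

The job is done and handed in. I pressed the pawl pad down until it hit its hard stop at about 34 N, lifted off, then pushed the roller down its arc until the arm reached its rest.

- **Pawl:** it stayed out after I let go. The pad now reads z of about 0.139 to 0.144 m (0.142 m when fully pressed), and the picture shows the nose clear of the teeth.
- **Arm:** it stopped hard at 23 to 28 N, with the roller centre at about 0.095 m by the tool pose and 0.094 m by the scene camera. The picture shows it level on its rest.
- **Loose things:** the bottle, tape, wood block and jar read within about 4 mm of where they started, which is the accuracy of the readings.
- **Robot:** it finished clear of everything at about 13 s.
- **Failed check:** the top camera gave no roller reading in the last look, so the final roller height rests on the scene camera and the tool pose.

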